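# Cap the polishing tumbler and hold the cap home

## Task

The tumbler is loaded with metal beads and needs closing: pick up the knurled cap, put it over the tumbler's neck and turn it until the keyways hidden inside it drop over the pins. Then push it all the way down against the spring seal until its lower edge sits flush on the barrel's shoulder, and finish while still holding it there: do not let go, as the spring would lift it. Leave the phone, the bead jar, the plain tin lid and the brush where they are.

Things in the scene. Friction and masses are not known exactly. Their poses are not given: they have to be found in the camera images.
- cap_mid (a point): Centre of the loose knurled aluminium cap (on its axis, half-way up). A round cup standing mouth down on the table: 50 mm across, 45 mm high, closed flat top, fine vertical knurling all round, 0.12 to 0.2 kg. z is its axis, up. Grasp it across its diameter from above, at or above this point. The upper 20 mm is solid.
- cap_mouth (a point): Centre of the cap's lower edge, 22.5 mm below the cap's centre; z up. The bore inside is 38.4 mm wide, 25 mm deep, with three 8 mm wide keyways 120 degrees apart, open at this edge and running the bore's whole depth. They are hidden; how they lie to the x and y axes is not told: find them by turning, either way, 120 degrees at most.
- seat (a point): On the fixed tumbler's axis at the barrel's flat shoulder, 115 mm above the table; z up. Grey motor base (160 x 180 mm, 56 mm high), on it an upright grey barrel 92 mm across, from whose shoulder a steel neck, 36 mm across, rimmed with a 2 mm bevel, rises 18 mm. Cap home: its lower edge on the shoulder, so its mouth at this point and its centre 22.5 mm above it.
- pin_tops (a point): On the neck's axis, level with the tops of its three round steel pins, 10 mm above the shoulder. The pins (5 mm thick, sticking out 4 mm, 120 degrees apart) stand at an unknown angle, new in each run. An unaligned cap rests level on them, lower edge at this height; at one angle in each 120 degrees of turning (within about 4 degrees either way) it can go down the 10 mm.
- seal (a joint): Sprung rubber seal plate, 26 mm across, standing 13 mm above the neck's rim. Value: how far it is pressed down, in m; 0 at rest, about 0.006 with the cap home. It meets the cap's inside after the first 4 mm of the drop and pushes up with 2 N there, 8 N with the cap home. A cap let go comes up about 5 mm.
- phone: Bystander: black phone lying flat, 72 x 148 x 10 mm; origin at the centre of its underside, y along its length.
- beadjar: Bystander: glass jar with a white lid, 56 mm across, 75 mm high; origin at the centre of its underside.
- tinlid: Bystander: plain smooth flat tin lid, 72 mm across, 14 mm high; origin at the centre of its underside.
- brush: Bystander: small brush lying flat; origin at its underside, x along its handle.
Mind the look-alikes: they are no part of the job. Leave any purple look-alike of the part that bears cap_mid alone.

How it is judged:
By the outcome, as a careful person would: the job done as asked, in the order asked, and still so for the second after the job is handed in, while the arm keeps its last pose, push and grip.
It also fails if it takes over 61 s, if anything falls off the work surface, if the arm or the gripper's body presses on something with over 40 N, if the wrist force passes 120 N, or if a joint passes its speed limit or range.

## Robot

A 6-joint arm with a two-finger parallel gripper is mounted at the origin on the work surface. World frame = base frame: x ahead of the robot, y to its left, z up, the work surface at z = 0. Lengths are in m, angles in rad, forces in N, time in s.
With the tool pointing down it reaches from about 0.275 to 0.725 m from the base axis. Payload 5.6 kg.
Tool frame: the origin (TCP) lies at the very end of the fingers, on their centre line; the grasp point (between the pads) lies 19 mm behind it; z points along the fingers, y is the line along which they close (so a half turn about z gives the same grasp; the last joint's range is limited). The gripper opens to 85 mm and grips with 20 to 120 N. Pads are 22 mm wide; open, the fingers measure 114 mm over their backs; the gripper's body (76 mm by 85 mm) begins 54 mm behind the grasp point. The pads swing forward as they close: fully open they stand 13 mm farther back than shut.
Start: joints at [-0.975, 0.255, 0.108, 0, -1.424, -0.285], TCP at [0.168, -0.524, 0.231] pointing down, gripper open.
Joint ranges: [-2.95, 2.95], [-1.21, 1.97], [-1.09, 1.5], [-2.87, 1.71], [-2.94, -0.07], [-3.05, 3.05]. Speed limits (rad/s): [2.57, 2.57, 3.14, 3.14, 3.14, 3.14].

## Interface

Orientations are given as a rotation vector (axis times angle).
In Python, from plant import ctrl gives the robot as it stands.
- The arm moves only by the tool step_arm, never from a script. Its argument "targets" is one flat list of numbers, 7 for each row, row after row: the shift along the tool's x, y, z in cm, then the turn, a rotation vector about the tool's x, y, z in rad, then the opening, from 0 (shut) to 1 (fully open). In form: [tx, ty, tz, ax, ay, az, fingers, tx, ty, tz, ax, ay, az, fingers, ...]. A call has 1 to 10 rows; each row is the pose to reach, as a shift and turn from the pose commanded when the call began, along the tool's axes at that moment; what a row does not reach only later rows make up. A row lasts 1/12 s, in which the tool goes at most 41.7 mm and 7.16 degrees, less where a joint would pass 70% of its speed; a pose out of reach is approached as far as the arm can. A call with a gripper value outside its range is refused whole. The fingers move at their own pace and stop on an object; "force" is the grip in N (left out, the last holds). Time passes only in rows, so rows that repeat a pose let the fingers close. It gives the time, the measured TCP pose, the force, the opening and the grip force at its end, in the units of the state.
- ctrl.read_state(): the state, without advancing time (a new reading comes with each control period).
- ctrl.capture(name): name is "side" or "top"; returns the picture (420x560x3 uint8, red, green, blue); there is no depth.
- ctrl.camera_params(name): a dict with "intrinsics" (3x3 intrinsics, pixels), "k1" (the pictures are not rectified: a ray, as slopes to the right and down, at radius r is drawn at 1 + k1 r^2 times it, then the intrinsics apply), "T" (4x4, takes a point from camera to world coordinates). Camera axes: x right, y down, z forward; pixel columns grow to the right and rows downward; lengths in m; the calibration is good to about 2 mm. A picture is of the moment at which its call begins. camera_params takes no time and is no camera call.
- ctrl.finish_job(): hands the job in; it is judged then, once.
The state is a dict: "t": time; "joints": joint angles; "dq": joint speeds; "joint_efforts": joint torques, N m; "tcp_pos": TCP position; "ee_rot": TCP orientation; "ft_force": force on the tool from outside, world axes, zero at the start; "ft_torque": the same for the moment, N m; "opening": opening from 0.0 (shut) to 1.0 (fully open); "grip_force": force on a finger pad.
Only numpy, scipy, OpenCV 4.12 (cv2) and the standard library are available. Lean on these libraries where they do the work, as an engineer would, in place of code of your own. Each camera call takes 0.05 s, during which the arm holds its last target. There are 200 camera calls.

## Working session

There is one attempt and no reset: what is moved stays moved. The work goes in short steps, Python scripts to look and compute and a tool call to move; the robot and the scene stay as the last step left them, time stands still between calls to the robot, and variables do not carry over. Pictures are saved under pics/ and viewed, at most 10 in all, crops included, and the job is handed in when it is done.

Besides the shell and the picture viewer there is one more tool, called after ">>>" as a command line: name --argument value ..., lists and objects as JSON in quotes. step_arm: Moves the arm, as the interface text tells. Its arguments: {"type":"object","properties":{"targets":{"type":"array","items":{"type":"number"}},"force":{"type":"number"}},"required":["targets"]}

```bash
mkdir -p pics; cat > h.py <<'E'
import numpy as np, cv2
from plant import ctrl
def snap(n,f):
    im=ctrl.capture(n); cv2.imwrite('pics/'+f,im[:,:,::-1]); return im
def ray(n,u,v):
    p=ctrl.camera_params(n);K=np.array(p['intrinsics']);T=np.array(p['T'])
    xd,yd=(u-K[0,2])/K[0,0],(v-K[1,2])/K[1,1]
    x,y=xd,yd
    for _ in range(20):
        s=1+p['k1']*(x*x+y*y);x,y=xd/s,yd/s
    return T[:3,3],T[:3,:3]@np.array([x,y,1])
def at(n,u,v,z):
    o,d=ray(n,u,v); return o+d*(z-o[2])/d[2]
def proj(n,P):
    p=ctrl.camera_params(n);K=np.array(p['intrinsics']);T=np.array(p['T'])
    c=T[:3,:3].T@(np.array(P)-T[:3,3]);x,y=c[0]/c[2],c[1]/c[2];s=1+p['k1']*(x*x+y*y)
    return K[0,0]*x*s+K[0,2],K[1,1]*y*s+K[1,2]
E
python3 - <<'E'
from h import *
snap('top','top0.png');snap('side','side0.png')
print(ctrl.read_state())
for n in('top','side'):print(n,ctrl.camera_params(n))
E
```

```text
{'t': 0.1, 'joints': array([-9.75408728e-01,  2.55656600e-01,  1.07132644e-01, -4.15641211e-04,
       -1.42392889e+00, -2.84571176e-01]), 'dq': array([-0.00017334, -0.00081455,  0.00385497,  0.00065684, -0.00159454,
        0.00051963]), 'joint_efforts': array([-1.40334156e-03, -3.87603879e+01,  2.38473344e+01,  5.37781745e+00,
       -3.78689234e-03,  1.38103024e-05]), 'tcp_pos': array([ 0.16810206, -0.52320347,  0.2305032 ]), 'ee_rot': array([ 4.86119690e-01, -3.10341574e+00, -2.62901389e-03]), 'ft_force': array([-0.27406468,  0.20127842,  0.34241055]), 'ft_torque': array([ 0.00377059, -0.04221481,  0.03271244]), 'grip_force': 0.0, 'opening': 0.9985118171201247}
top {'intrinsics': array([[446.1550836 ,   0.        , 277.4629995 ],
       [  0.        , 446.1550836 , 212.20438576],
       [  0.        ,   0.        ,   1.        ]]), 'k1': -0.103550668048934, 'T': array([[-0.00393245, -0.99799758,  0.06312971,  0.52811844],
       [-0.99991336,  0.00471735,  0.01228876,  0.07730685],
       [-0.01256196, -0.06307592, -0.99792967,  1.13870029],
       [ 0.        ,  0.        ,  0.        ,  1.        ]])}
side {'intrinsics': array([[449.6548002 ,   0.        , 283.49874178],
       [  0.        , 449.6548002 , 206.68599619],
       [  0.        ,   0.        ,   1.        ]]), 'k1': -0.14983989550199897, 'T': array([[-0.693882  , -0.51185958,  0.50648547,  0.05492311],
       [-0.71996179,  0.4799383 , -0.50131253,  0.6362521 ],
       [ 0.01351984, -0.71250193, -0.70153988,  0.87450592],
       [ 0.        ,  0.        ,  0.        ,  1.        ]])}
```

View pics/top0.png

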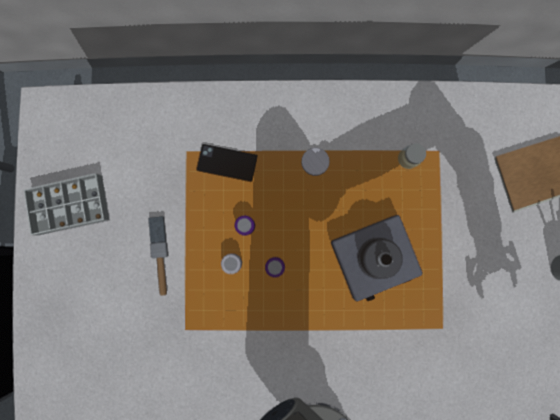

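View pics/side0.png

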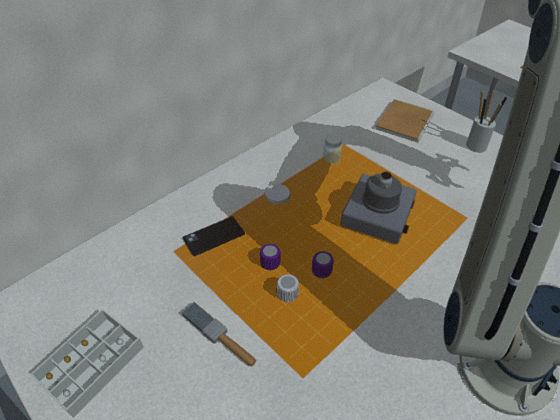

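The top view shows these candidates:
- Silver knurled cup at (231,264), side view (288,288).
- Purple-sided cups at (245,225) and (275,267), side view (270,256) and (322,264).
- Tin lid at (316,161).
- Bead jar at (413,155).

The tumbler neck is at about (386,259). I choose the silver cup at (231,264) and will check it in a close crop.

```bash
python3 - <<'E'
from h import *
t=cv2.imread('pics/top0.png');s=cv2.imread('pics/side0.png')
a=cv2.resize(t[240:290,205:255],(400,400),interpolation=cv2.INTER_CUBIC)
b=cv2.resize(t[225:295,350:420],(400,400),interpolation=cv2.INTER_CUBIC)
c=cv2.resize(s[265:305,262:312],(400,200))[:200]
d=cv2.resize(s[165:215,350:415],(400,200))
cv2.imwrite('pics/crop.png',np.vstack([np.hstack([a,b]),np.hstack([c,d])]))
print(at('top',231.5,263.5,.045),at('top',386,259,.146),at('top',386,259,.133))
E
```

```text
[0.47202073 0.20379175 0.045     ] [ 0.48547339 -0.15151295  0.146     ] [ 0.48491493 -0.15450948  0.133     ]
```

View pics/crop.png

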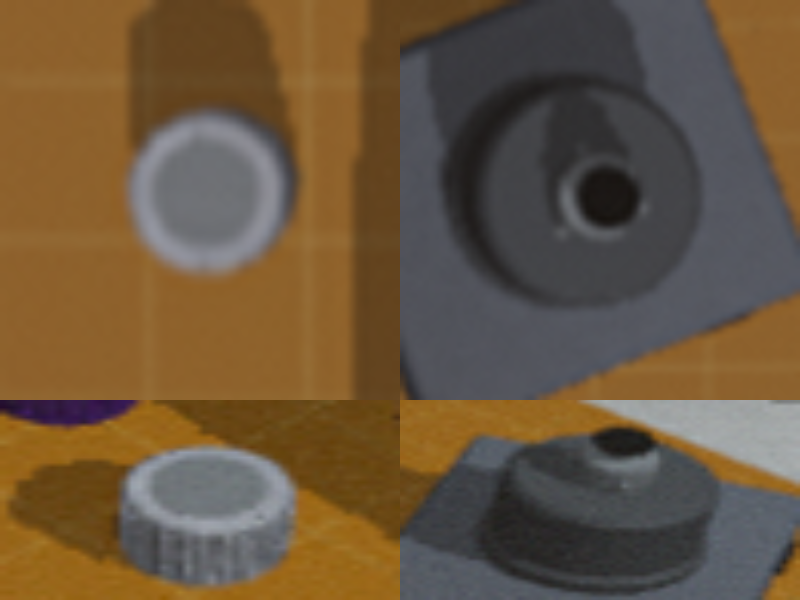

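The crop confirms a silver, vertically knurled cup with no purple, top centre at about (230.3,263.4). The seal is at about (385.9,258.8), with pins showing as bright dots. I'll check the positions against the side view.

```bash
python3 - <<'E'
from h import *
from scipy.spatial.transform import Rotation as R
def tri(a,b):
    o1,d1=ray('top',*a);o2,d2=ray('side',*b)
    k=np.linalg.lstsq(np.c_[d1,-d2],o2-o1,rcond=None)[0]
    p,q=o1+k[0]*d1,o2+k[1]*d2
    return (p+q)/2,p-q
print('cap',tri((230.3,263.4),(287.5,282.5)),at('top',230.3,263.4,.045),at('side',287.5,282.5,.045))
print('seal',tri((385.9,258.8),(385.6,174.8)),at('top',385.9,258.8,.146),at('side',385.6,174.8,.146))
print('shoulder',at('top',382.8,258,.115))
# shoulder outline check by projecting
s=ctrl.read_state();M=R.from_rotvec(s['ee_rot']).as_matrix();print(M)
c=at('top',230.3,263.4,.045)
print('tool shift cm', M.T@(np.array([c[0],c[1],.1])-s['tcp_pos'])*100)
for n in('top','side'):
    im=cv2.imread(f'pics/{n}0.png')
    for (x,y),zs in(((c[0],c[1]),[(0,.025),(.045,.025)]),(at('top',385.9,258.8,.146)[:2],[(.146,.013),(.133,.018),(.115,.046)])):
        for z,r in zs:
            for a in np.linspace(0,6.28,60):
                u,v=proj(n,[x+r*np.cos(a),y+r*np.sin(a),z]);im[int(round(v)),int(round(u))]=(0,255,0)
    cut=im[190:310,190:430] if n=='top' else im[155:310,255:425]
    cv2.imwrite(f'pics/o_{n}.png',cv2.resize(cut,None,fx=3.3,fy=3.3,interpolation=cv2.INTER_NEAREST))
a=cv2.imread('pics/o_top.png');cv2.imwrite('pics/o_top.png',a)
E
```

```text
cap (array([0.47210426, 0.20647519, 0.04574669]), array([4.03342624e-04, 3.50841825e-04, 2.09229902e-05])) [0.47226727 0.20674022 0.045     ] [0.47227301 0.20591783 0.045     ]
seal (array([ 0.48621051, -0.15081475,  0.14727077]), array([-0.00047025, -0.00035108,  0.00010084])) [ 0.48591923 -0.15129453  0.146     ] [ 0.48716971 -0.15195957  0.146     ]
shoulder [ 0.48649442 -0.15128215  0.115     ]
[[-9.52102880e-01 -3.05777304e-01 -5.88602657e-04]
 [-3.05777862e-01  9.52101535e-01  1.60207108e-03]
 [ 7.05325172e-05  1.70531815e-03 -9.99998543e-01]]
tool shift cm [-51.28063908  60.17511394  13.14934037]
```

View pics/o_top.png

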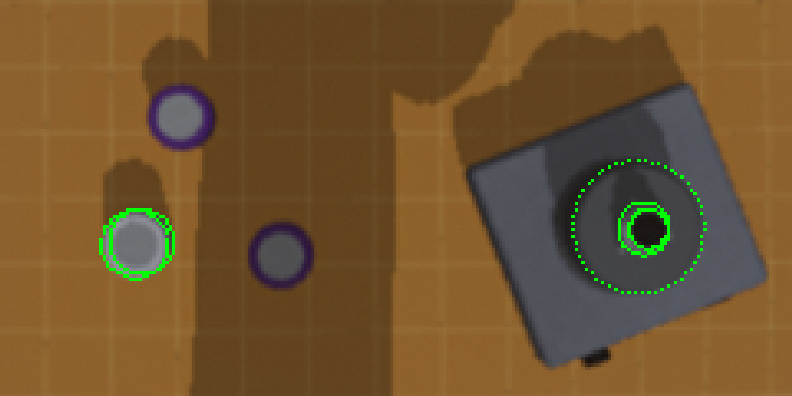

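The overlay circles fit both objects, and the two views agree within about 1 mm: cap (0.472, 0.206), tumbler axis (0.486, -0.151). I'm moving now, at height, with the fingers closing along the 45° diagonal, clear of the purple cups.

>>> step_arm --targets '[-51.3,60.1,0,0,0,-2.045,1,-51.3,60.1,0,0,0,-2.045,1,-51.3,60.1,0,0,0,-2.045,1,-51.3,60.1,0,0,0,-2.045,1,-51.3,60.1,0,0,0,-2.045,1,-51.3,60.1,0,0,0,-2.045,1,-51.3,60.1,0,0,0,-2.045,1,-51.3,60.1,0,0,0,-2.045,1,-51.3,60.1,0,0,0,-2.045,1,-51.3,60.1,0,0,0,-2.045,1]' --force 60

```text
t: 0.93
tcp_pos: [0.3287, -0.1372, 0.2313]
ee_rot: [-2.217, 2.226, -0.0]
ft_force: [1.8, -0.4, -0.2]
opening: 1.002
grip_force: 0.0
```

```bash
cat >> h.py <<'E'
from scipy.spatial.transform import Rotation as R
def go(P,yaw_y=None):
    s=ctrl.read_state();M=R.from_rotvec(s['ee_rot']).as_matrix()
    print('t',s['t'],'tcp',s['tcp_pos'].round(4),'j',s['joints'].round(3),'F',s['ft_force'].round(1),'T',s['ft_torque'].round(2),'op',round(s['opening'],3),'g',round(s['grip_force'],1))
    print('shift cm',(M.T@(np.array(P)-s['tcp_pos'])*100).round(2))
    y=np.arctan2(M[1,1],M[0,1]);print('yaw_y deg',np.degrees(y).round(1),'tilt',M[:2,2].round(4))
    if yaw_y is not None:
        c,n=np.cos(np.radians(yaw_y)),np.sin(np.radians(yaw_y))
        W=np.array([[-n,c,0],[c,n,0],[0,0,-1.]]);W[:,0]=np.cross(W[:,1],W[:,2])
        print('turn',R.from_matrix(M.T@W).as_rotvec().round(3))
E
python3 -c "
from h import *
go([.472,.206,.1],225)"
```

```text
t 0.9333 tcp [ 0.3287 -0.1372  0.2313] j [ 0.053 -0.142 -0.318 -0.    -1.394 -0.057] F [ 1.8 -0.4 -0.2] T [-0.05 -0.2  -0.02] op 1.002 g 0.0
shift cm [-34.38 -14.19  13.14]
yaw_y deg 179.8 tilt [0.0004 0.0002]
turn [-0.     0.    -0.789]
```

>>> step_arm --targets '[-34.4,-14.2,5,0,0,-0.789,1,-34.4,-14.2,5,0,0,-0.789,1,-34.4,-14.2,5,0,0,-0.789,1,-34.4,-14.2,5,0,0,-0.789,1,-34.4,-14.2,5,0,0,-0.789,1,-34.4,-14.2,5,0,0,-0.789,1,-34.4,-14.2,5,0,0,-0.789,1,-34.4,-14.2,5,0,0,-0.789,1,-34.4,-14.2,5,0,0,-0.789,1,-34.4,-14.2,5,0,0,-0.789,1]'

```text
t: 1.77
tcp_pos: [0.4753, 0.2083, 0.1781]
ee_rot: [2.898, -1.206, -0.004]
ft_force: [-0.0, 0.2, -1.3]
opening: 0.999
grip_force: 0.0
```

```bash
python3 -c "
from h import *
go([.472,.206,.1],225)"
```

```text
t 1.7667 tcp [0.4753 0.2083 0.1781] j [ 7.15e-01  2.19e-01 -7.50e-02 -1.00e-03 -1.28e+00  6.80e-02] F [-0.   0.2 -1.3] T [-0.05 -0.02 -0.01] op 0.999 g 0.0
shift cm [-0.06  0.37  7.82]
yaw_y deg -135.2 tilt [-0.003  -0.0015]
turn [ 0.003  0.001 -0.003]
```

>>> step_arm --targets '[-0.1,0.4,4,0,0,0,1,-0.1,0.4,8,0.002,0.001,0,1,-0.1,0.4,11,0.002,0.001,0,1,-0.1,0.4,13,0.002,0.001,0,1,-0.1,0.4,14.5,0.002,0.001,0,1,-0.1,0.4,15.6,0.002,0.001,0,1,-0.1,0.4,16.3,0.002,0.001,0,1,-0.1,0.4,16.6,0.002,0.001,0,1,-0.1,0.4,16.6,0.002,0.001,0,1,-0.1,0.4,16.6,0.002,0.001,0,1]'

```text
t: 2.6
tcp_pos: [0.4711, 0.2015, 0.0158]
ee_rot: [-2.897, 1.211, -0.003]
ft_force: [-0.7, 0.1, -0.8]
opening: 0.993
grip_force: 0.0
```

```bash
python3 -c "
from h import *
go([.472,.206,.012],225)
a=snap('top','t1.png');b=snap('side','s1.png')
cv2.imwrite('pics/g1.png',np.hstack([cv2.resize(a[210:310,180:280],(400,400)),cv2.resize(b[215:315,240:340],(400,400))])[:,:,::-1])"
```

```text
t 2.6 tcp [0.4711 0.2015 0.0158] j [ 0.711  0.355 -0.346  0.001 -0.866  0.067] F [-0.7  0.1 -0.8] T [-0.03 -0.01  0.04] op 0.993 g 0.0
shift cm [-0.26 -0.38  0.38]
yaw_y deg -135.4 tilt [0.0028 0.0011]
turn [-0.003 -0.001 -0.006]
```

View pics/g1.png

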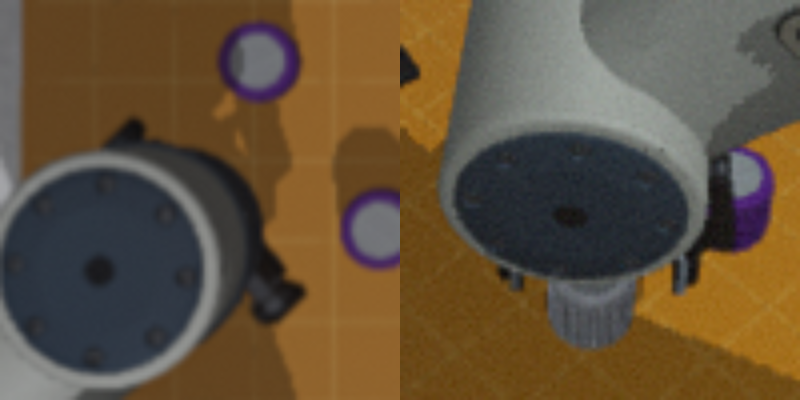

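The open fingers straddle the silver cap, clear of both purple cups. I'm correcting a few mm, then closing.

>>> step_arm --targets '[-0.25,-0.4,0.3,-0.003,-0.001,0,1,-0.25,-0.4,0.3,-0.003,-0.001,0,1,-0.25,-0.4,0.3,-0.003,-0.001,0,1,-0.25,-0.4,0.3,-0.003,-0.001,0,1]'

```text
t: 3.03
tcp_pos: [0.4719, 0.206, 0.0123]
ee_rot: [2.898, -1.211, -0.001]
ft_force: [-0.2, 0.0, -0.4]
opening: 0.999
grip_force: 0.0
```

```bash
python3 -c "
from h import *
go([.472,.206,.012],225)"
```

```text
t 3.0333 tcp [0.4719 0.206  0.0123] j [ 0.716  0.366 -0.34   0.    -0.866  0.063] F [-0.2  0.  -0.4] T [-0.02 -0.01  0.03] op 0.999 g 0.0
shift cm [ 0.01 -0.01  0.03]
yaw_y deg -135.4 tilt [-0.0007 -0.0006]
turn [ 0.001 -0.    -0.006]
```

>>> step_arm --targets '[0,0,0,0,0,0,0,0,0,0,0,0,0,0,0,0,0,0,0,0,0,0,0,0,0,0,0,0,0,0,0,0,0,0,0,0,0,0,0,0,0,0,0,0,0,0,0,0,0,0,0,0,0,0,0,0]' --force 60

```text
t: 3.7
tcp_pos: [0.4723, 0.2062, 0.0127]
ee_rot: [2.899, -1.211, 0.001]
ft_force: [1.4, 0.8, 3.7]
opening: 0.568
grip_force: 62.2
```

>>> step_arm --targets '[0,0,-2,0,0,0,0,0,0,-5,0,0,0,0,0,0,-9,0,0,0,0,0,0,-13,0,0,0,0,0,0,-17,0,0,0,0,0,0,-20,0,0,0,0,0,0,-20,0,0,0,0,0,0,-20,0,0,0,0,0,0,-20,0,0,0,0]'

```text
t: 4.45
tcp_pos: [0.4708, 0.2056, 0.2105]
ee_rot: [2.895, -1.211, -0.005]
ft_force: [-0.2, -0.5, -2.3]
opening: 0.567
grip_force: 62.6
```

```bash
python3 -c "
from h import *
go([.486,-.151,.212])
a=snap('top','t2.png');b=snap('side','s2.png')
cv2.imwrite('pics/g2.png',np.hstack([cv2.resize(a[200:300,150:250],(400,400)),cv2.resize(b[120:270,210:360],(400,400))])[:,:,::-1])"
```

```text
t 4.45 tcp [0.4708 0.2056 0.2105] j [ 7.160e-01  1.940e-01 -2.300e-02 -1.000e-03 -1.358e+00  6.300e-02] F [-0.2 -0.5 -2.3] T [ 0.05 -0.    0.08] op 0.567 g 62.6
shift cm [26.46 23.97 -0.09]
yaw_y deg -135.4 tilt [-0.0041 -0.0018]
```

View pics/g2.png

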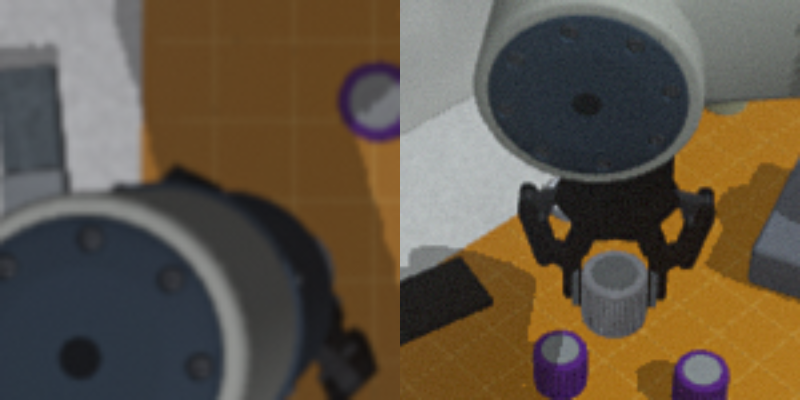

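The cap hangs level in the grip, fingers either side at mid height, opening 0.567 (≈48–50 mm). Carrying it over to the tumbler at height.

>>> step_arm --targets '[2,2,0,0,0,0.08,0,5,4.5,0,0,0,0.16,0,8,7.2,0,0,0,0.24,0,11,10,0,0,0,0.32,0,14,12.7,0,0,0,0.4,0,17,15.4,0,0,0,0.5,0,20,18.1,0,0,0,0.6,0,23,20.8,0,0,0,0.7,0,25,22.8,0,0,0,0.8,0,26.4,23.9,0,0,0,0.8,0]'

```text
t: 5.38
tcp_pos: [0.4859, -0.1526, 0.2108]
ee_rot: [2.187, -2.25, -0.004]
ft_force: [1.5, 0.6, -1.0]
opening: 0.571
grip_force: 62.6
```

>>> step_arm --targets '[0,0,0,0,0,0,0,0,0,0,0,0,0,0,0,0,0,0,0,0,0,0,0,0,0,0,0,0,0,0,0,0,0,0,0,0,0,0,0,0,0,0]'

```text
t: 5.88
tcp_pos: [0.4874, -0.149, 0.2125]
ee_rot: [2.199, -2.242, -0.0]
ft_force: [-0.0, 0.3, -1.0]
opening: 0.569
grip_force: 62.6
```

```bash
python3 -c "
from h import *
go([.4863,-.1513,.172])"
```

```text
t 5.8833 tcp [ 0.4874 -0.149   0.2125] j [ 1.200e-02  1.820e-01 -3.300e-02  1.000e-03 -1.356e+00 -3.100e-02] F [-0.   0.3 -1. ] T [ 0.04 -0.01 -0.01] op 0.569 g 62.6
shift cm [0.23 0.1  4.05]
yaw_y deg 178.9 tilt [-0.0008 -0.0006]
```

>>> step_arm --targets '[0.2,0.1,1.5,0,0,0,0,0.2,0.1,3,0,0,0,0,0.2,0.1,4.2,0,0,0,0,0.2,0.1,4.9,0,0,0,0,0.2,0.1,4.9,0,0,0,0,0.2,0.1,4.9,0,0,0,0,0.2,0.1,4.9,0,0,0,0]'

```text
t: 6.47
tcp_pos: [0.4869, -0.1518, 0.1645]
ee_rot: [2.198, -2.244, 0.002]
ft_force: [0.1, -0.1, -1.4]
opening: 0.57
grip_force: 62.6
```

```bash
python3 -c "
from h import *
go([.4863,-.1513,.1375])
a=snap('top','t3.png');b=snap('side','s3.png')
c=b.copy()
for z,r in((.151,.025),(.196,.025),(.115,.046)):
  for q in np.linspace(0,6.28,90):
    u,v=proj('side',[.4863+r*np.cos(q),-.1513+r*np.sin(q),z]);c[int(round(v)),int(round(u))]=(0,255,0)
f=lambda b:cv2.resize(b[120:220,335:435],(400,400),interpolation=cv2.INTER_CUBIC)
cv2.imwrite('pics/g3.png',np.hstack([f(b),f(c)])[:,:,::-1])"
```

```text
t 6.4667 tcp [ 0.4869 -0.1518  0.1645] j [ 6.000e-03  2.070e-01 -1.270e-01  1.000e-03 -1.236e+00 -2.700e-02] F [ 0.1 -0.1 -1.4] T [-0.01 -0.01  0.01] op 0.57 g 62.6
shift cm [-0.05  0.06  2.7 ]
yaw_y deg 178.8 tilt [ 0.0008 -0.0012]
```

View pics/g3.png

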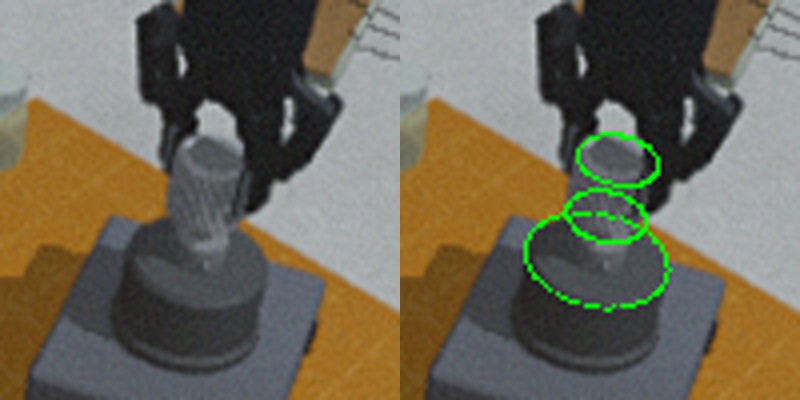

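The cap sits above the seal and the overlay circles for the tumbler axis line up with it. Lowering onto the neck.

>>> step_arm --targets '[0,0,0.6,0,0,0,0,0,0,1.2,0,0,0,0,0,0,1.6,0,0,0,0,0,0,2.0,0,0,0,0,0,0,2.4,0,0,0,0,0,0,2.4,0,0,0,0]'

```text
t: 7.07
tcp_pos: [0.4855, -0.1519, 0.1383]
ee_rot: [2.196, -2.243, -0.003]
ft_force: [-1.6, -1.2, -2.8]
opening: 0.571
grip_force: 62.8
```

>>> step_arm --targets '[0,0,0.2,0,0,0,0,0,0,0.3,0,0,0,0,0,0,0.4,0,0,0,0,0,0,0.4,0,0,0,0,0,0,0.4,0,0,0,0]'

```text
t: 7.48
tcp_pos: [0.4858, -0.1522, 0.137]
ee_rot: [2.197, -2.243, 0.001]
ft_force: [-7.0, 0.7, 7.1]
opening: 0.567
grip_force: 63.9
```

```bash
python3 -c "
from h import *
go([.4863,-.1513,.1375])"
```

```text
t 7.4833 tcp [ 0.4858 -0.1522  0.137 ] j [ 0.006  0.225 -0.177  0.002 -1.169 -0.027] F [-7.   0.7  7.1] T [ 0.09  2.3  -0.02] op 0.567 g 63.9
shift cm [-0.09 -0.04 -0.05]
yaw_y deg 178.8 tilt [-0.0007 -0.0018]
```

Resting on the pins at the expected height, with a little side load. I'm easing that off and searching by turning slowly with a light push.

>>> step_arm --targets '[0,0.08,0,0,0,0,0,0,0.08,0.1,0,0,0.04,0,0,0.08,0.1,0,0,0.08,0,0,0.08,0.1,0,0,0.12,0,0,0.08,0.1,0,0,0.16,0,0,0.08,0.1,0,0,0.2,0,0,0.08,0.1,0,0,0.24,0,0,0.08,0.1,0,0,0.28,0,0,0.08,0.1,0,0,0.32,0,0,0.08,0.1,0,0,0.36,0]'

```text
t: 8.32
tcp_pos: [0.4853, -0.1521, 0.1347]
ee_rot: [1.757, -2.603, 0.001]
ft_force: [-2.3, -1.8, -1.7]
opening: 0.565
grip_force: 62.7
```

```bash
python3 -c "
from h import *
go([.4863,-.1513,.1375])"
```

```text
t 8.3167 tcp [ 0.4853 -0.1521  0.1347] j [ 6.000e-03  2.260e-01 -1.820e-01  1.000e-03 -1.164e+00 -3.890e-01] F [-2.3 -1.8 -1.7] T [-0.58  0.68  0.03] op 0.565 g 62.7
shift cm [-0.11 -0.06 -0.28]
yaw_y deg 158.1 tilt [-0.0008 -0.0012]
```

It has dropped about 2.5 mm and the push has gone, so the keys have probably found the pins. Testing with a straight push.

>>> step_arm --targets '[0,0,0.1,0,0,0,0,0,0,0.2,0,0,0,0,0,0,0.3,0,0,0,0,0,0,0.3,0,0,0,0,0,0,0.3,0,0,0,0]'

```text
t: 8.73
tcp_pos: [0.4853, -0.152, 0.1317]
ee_rot: [1.761, -2.6, 0.001]
ft_force: [-4.6, -2.3, 3.1]
opening: 0.57
grip_force: 62.8
```

```bash
python3 -c "
from h import *
go([.4863,-.1513,.1275])"
```

```text
t 8.7333 tcp [ 0.4853 -0.152   0.1317] j [ 6.000e-03  2.290e-01 -1.870e-01  1.000e-03 -1.156e+00 -3.870e-01] F [-4.6 -2.3  3.1] T [-0.58  1.46 -0.02] op 0.57 g 62.8
shift cm [-0.1  -0.07  0.42]
yaw_y deg 158.2 tilt [-0.0009 -0.0011]
```

>>> step_arm --targets '[0,0.03,0.1,0,0,0,0,0,0.04,0.2,0,0,0,0,0,0.04,0.3,0,0,0,0,0,0.04,0.4,0,0,0,0,0,0.04,0.45,0,0,0,0,0,0.04,0.45,0,0,0,0,0,0.04,0.45,0,0,0,0]' --force 90

```text
t: 9.32
tcp_pos: [0.4853, -0.152, 0.128]
ee_rot: [1.761, -2.601, 0.002]
ft_force: [-5.2, -0.8, 8.5]
opening: 0.561
grip_force: 92.2
```

```bash
python3 -c "
from h import *
go([.4863,-.1513,.1275])"
```

```text
t 9.3167 tcp [ 0.4853 -0.152   0.128 ] j [ 0.006  0.231 -0.194  0.002 -1.146 -0.387] F [-5.2 -0.8  8.5] T [-0.45  2.03 -0.  ] op 0.561 g 92.2
shift cm [-0.1  -0.07  0.05]
yaw_y deg 158.2 tilt [ 0.0002 -0.0016]
```

>>> step_arm --targets '[0,0,0.1,0,0,0,0,0,0,0.15,0,0,0,0,0,0,0.2,0,0,0,0,0,0,0.2,0,0,0,0,0,0,0.2,0,0,0,0,0,0,0.2,0,0,0,0]'

```text
t: 9.82
tcp_pos: [0.4853, -0.1522, 0.1278]
ee_rot: [1.762, -2.601, 0.004]
ft_force: [-10.6, 1.5, 19.7]
opening: 0.56
grip_force: 93.8
```

```bash
python3 -c "
from h import *
go([.4863,-.1513,.1275])"
```

```text
t 9.8167 tcp [ 0.4853 -0.1522  0.1278] j [ 0.006  0.23  -0.196  0.002 -1.144 -0.387] F [-10.6   1.5  19.7] T [ 0.62  3.85 -0.03] op 0.56 g 93.8
shift cm [-0.12 -0.06  0.03]
yaw_y deg 158.2 tilt [ 0.0013 -0.0022]
```

A hard stop at the expected home height, 0.1278 against 0.1277. I'm easing the side load and checking in the side view.

>>> step_arm --targets '[0,0.1,0,0,0,0,0,0,0.1,0.03,0,0,0,0,0,0.1,0.03,0,0,0,0,0,0.1,0.03,0,0,0,0]'

```text
t: 10.15
tcp_pos: [0.4853, -0.1521, 0.1278]
ee_rot: [-1.762, 2.6, -0.007]
ft_force: [-7.9, -0.4, 19.7]
opening: 0.559
grip_force: 93.7
```

```bash
python3 -c "
from h import *
b=snap('side','s4.png');go([.4863,-.1513,.1275])
f=lambda b:cv2.resize(b[120:220,335:435],(400,400),interpolation=cv2.INTER_CUBIC)
cv2.imwrite('pics/g4.png',f(b)[:,:,::-1])"
```

```text
t 10.2 tcp [ 0.4853 -0.1521  0.1279] j [ 0.007  0.229 -0.198  0.003 -1.141 -0.388] F [-7.6 -0.6 18.9] T [ 0.03  3.05 -0.02] op 0.563 g 93.7
shift cm [-0.11 -0.06  0.04]
yaw_y deg 158.2 tilt [ 0.0032 -0.003 ]
```

View pics/g4.png

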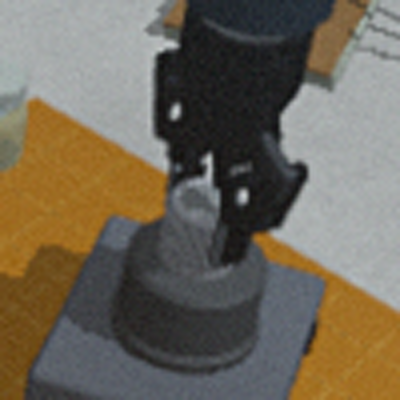

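The view shows the cap's lower edge down on the shoulder with no gap and the fingers holding it. I'll level the slight tilt and hold.

>>> step_arm --targets '[0,0.05,0.03,-0.004,-0.0015,0,0,0,0.05,0.05,-0.004,-0.0015,0,0,0,0.05,0.05,-0.004,-0.0015,0,0,0,0.05,0.05,-0.004,-0.0015,0,0,0,0.05,0.05,-0.004,-0.0015,0,0,0,0.05,0.05,-0.004,-0.0015,0,0,0,0.05,0.05,-0.004,-0.0015,0,0,0,0.05,0.05,-0.004,-0.0015,0,0]'

```text
t: 10.87
tcp_pos: [0.4853, -0.1521, 0.1278]
ee_rot: [-1.762, 2.6, -0.002]
ft_force: [-7.4, -1.2, 20.4]
opening: 0.566
grip_force: 93.6
```

```bash
python3 -c "
from h import *
go([.4863,-.1513,.1275])"
```

```text
t 10.8667 tcp [ 0.4853 -0.1521  0.1278] j [ 5.000e-03  2.300e-01 -1.950e-01  1.000e-03 -1.144e+00 -3.850e-01] F [-7.4 -1.2 20.4] T [-0.05  2.88 -0.04] op 0.566 g 93.6
shift cm [-0.12 -0.06  0.03]
yaw_y deg 158.2 tilt [ 0.0013 -0.0005]
```

Level, steady and pressed home with 20 N. Handing in.

```bash
python3 -c "
from plant import ctrl
print(ctrl.finish_job())"
```

```text
the job is handed in; nothing more can be done
None
```

The silver knurled cap is on the tumbler with its keyways over the pins, pressed flush on the shoulder with about 20 N; I handed the job in at about 11 s with the gripper still holding it, and the arm touched nothing else.

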